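# Line up the fragrance bottles by size

## Robot

A 7-joint arm with a two-finger parallel gripper is mounted at the origin on the work surface. World frame = base frame: x ahead of the robot, y to its left, z up, the work surface at z = 0. Lengths are in m, angles in rad, forces in N, time in s.
With the tool pointing down it reaches from about 0.4 to 0.925 m from the base axis. Payload 5.6 kg.
Tool frame: the origin (TCP) lies midway between the tips of the shut fingers; the grasp point (between the pads) lies robot.grasp_offset behind it (robot.grasp_offset is the distance from the TCP to the grasp point, in m); z points along the fingers, y is the line along which they close (so a half turn about z gives the same grasp; the last joint's range is limited). The gripper opens to 85 mm and grips with 20 to 120 N. Pads are 22 mm wide; open, the fingers measure 114 mm over their backs; the gripper's body (76 mm by 85 mm) begins 54 mm behind the grasp point. The pads swing forward as they close: fully open they stand 13 mm farther back than shut.
Start: joints at [-1.365, 0.468, -0.012, 1.603, 0.006, 1.071, -0.056], TCP at [0.16, 0.63, 0.231] pointing down, gripper open.
Joint ranges: [-2.53, 2.53], [-0.31, 2.02], [-1.57, 1.55], [0.28, 2.44], [-1.29, 4.43], [0.15, 1.84], [-2.92, 2.92]. Speed limits (rad/s): [2.57, 2.57, 3.14, 3.14, 3.14, 3.14, 3.14].

## Interface

Orientations are given as a unit quaternion [x, y, z, w].
In Python, from rig import robot, optics, order gives the robot as it stands.
- The arm moves only by the shell command python3 -m pendant 'ROWS' [FORCE]. ROWS is JSON, a list that holds one entry, the list of rows, each a list of 7 numbers: the shift along the tool's x, y, z as a fraction of full scale, then the turn, a rotation vector about the tool's x, y, z as a fraction of full scale, then the closure, from -1 (fully open) to 1 (shut). A call has 1 to 10 rows; each row shifts and turns the commanded pose from where the row before left it, along the tool's axes as they then stand; what a row does not reach is not made up. Full scale, the value 1, is 0.05 m for a shift and 0.15 rad for a turn. A row lasts 1/10 s, in which the tool goes at most 50 mm and 8.59 degrees, less where a joint would pass 70% of its speed; a pose out of reach is approached as far as the arm can. A call with a number of a shift or a turn outside -1 to 1 is refused whole. A call with a gripper value outside its range is refused whole. The fingers move at their own pace and stop on an object; FORCE is the grip in N (left out, the last holds). Time passes only in rows, so rows that do not move let the fingers close. It gives the time, the measured TCP pose, the force, the opening and the grip force at its end, in the units of the state.
- robot.get_obs(): the state, without advancing time (a new reading comes with each control period).
- optics.snapshot(name): name is "scene" or "top" or "wrist"; returns a dict with "frame" (480x640x3 uint8, red, green, blue), "range_z" (480x640 float32, m along the optical axis (not along the pixel's ray), 0 where there is no reading), "vfov" (degrees; the focal length in pixels is half the picture's height over the tangent of half this angle, whatever the lens; pixels are square), "cx", "cy" (the principal point, pixels), "xyz" and "orientation" of the camera in the world; the wrist camera has in their place "mount" (4x4, takes a point from camera to tool coordinates, whose origin is the TCP and whose axes are the flange's). Camera axes: x right, y up, looking along -z (the intrinsics and any distortion apply to the point x, -y, -z); pixel columns grow to the right and rows downward; lengths in m; the calibration is good to about 2 mm. A picture is of the moment at which its call begins: read the wrist's pose just before it.
- order.close_job(): hands the job in; it is judged then, once.
Trained networks look in a picture, given as the dict that the camera call returned (one of the last four; its "shot" number tells which), for a name from the list of things; names that differ only in an ending like _2 or _b are one class to them, and where a whole thing is asked for, a point or a joint stands for the part that bears it (a point fixed in the world has none). Each returns a list of dicts, best first, with "score" (0 to 1); they miss things now and then, are a little off and sometimes report something else, mostly with a low value. They report only what shows in the picture. A call takes as long as a camera call.
- optics.find_in(picture, label): "location" ([column, row] in pixels, amid what is visible of it).
- optics.place_of(picture, label): "location" ([column, row] in pixels: a listed point, or the origin of a listed thing).
The state is a dict: "t": time; "qpos": joint angles; "qd": joint speeds; "joint_torque": joint torques, N m; "position": TCP position; "tcp_rot": TCP orientation; "force": force on the tool from outside, world axes, zero at the start; "torque": the same for the moment, N m; "gripper_width": finger opening in m; "gripper_force": force on a finger pad.
Only numpy, scipy, OpenCV 4.12 (cv2) and the standard library are available. Lean on these libraries where they do the work, as an engineer would, in place of code of your own. Each camera call takes 0.05 s, during which the arm holds its last target. There are 200 camera calls.

## Task

Line the four amber fragrance bottles up by size on the wooden display board: one bottle standing upright in the middle of each cork coaster, the smallest at the end by the steel pouring jug and rising to the largest at the end by the candle. Leave the jug and the candle where they are, and do not knock any bottle over.

Things in the scene. Friction and masses are not known exactly. Their poses are not given: they have to be found in the camera images.
- bottle_30: the smallest of four upright amber glass bottles with a paper label and a black screw cap: body 33 mm across, 80 mm tall over all; the cap, 22 mm across, takes the top 22 mm and can be gripped from above. Loose, about 40 to 85 g. Origin at the centre of its underside, z up along the bottle; round, so yaw does not matter
- bottle_60: the second smallest of four upright amber glass bottles with a paper label and a black screw cap: body 39 mm across, 95 mm tall over all; the cap, 24 mm across, takes the top 22 mm and can be gripped from above. Loose, about 70 to 140 g. Origin at the centre of its underside, z up along the bottle; round, so yaw does not matter
- bottle_120: the second largest of four upright amber glass bottles with a paper label and a black screw cap: body 48 mm across, 113 mm tall over all; the cap, 26 mm across, takes the top 22 mm and can be gripped from above. Loose, about 125 to 250 g. Origin at the centre of its underside, z up along the bottle; round, so yaw does not matter
- bottle_240: the largest of four upright amber glass bottles with a paper label and a black screw cap: body 58 mm across, 137 mm tall over all; the cap, 28 mm across, takes the top 22 mm and can be gripped from above. Loose, about 210 to 420 g. Origin at the centre of its underside, z up along the bottle; round, so yaw does not matter
- coaster_a: the first from the robot's left (+y) of four identical round cork coasters, 72 mm across and 4 mm thick with a white centre dot, set 80 mm apart in a straight row on a fixed dark wooden board (340 x 100 mm, 12 mm high, the row along its length). Fixed. Origin at the centre of its underside, on the board; its top, where a bottle stands, is 4 mm above (16 mm above the table)
- coaster_b: the second from the robot's left (+y) of four identical round cork coasters, 72 mm across and 4 mm thick with a white centre dot, set 80 mm apart in a straight row on a fixed dark wooden board (340 x 100 mm, 12 mm high, the row along its length). Fixed. Origin at the centre of its underside, on the board; its top, where a bottle stands, is 4 mm above (16 mm above the table)
- coaster_c: the third from the robot's left (+y) of four identical round cork coasters, 72 mm across and 4 mm thick with a white centre dot, set 80 mm apart in a straight row on a fixed dark wooden board (340 x 100 mm, 12 mm high, the row along its length). Fixed. Origin at the centre of its underside, on the board; its top, where a bottle stands, is 4 mm above (16 mm above the table)
- coaster_d: the last from the robot's left (+y) of four identical round cork coasters, 72 mm across and 4 mm thick with a white centre dot, set 80 mm apart in a straight row on a fixed dark wooden board (340 x 100 mm, 12 mm high, the row along its length). Fixed. Origin at the centre of its underside, on the board; its top, where a bottle stands, is 4 mm above (16 mm above the table)
- jug: brushed steel pouring jug, open at the top, 84 mm across, 95 mm tall, black handle roughly towards +x (reaching 78 mm from its axis). Loose, stands on the table 115 mm beyond the centre of either the first or the last coaster (the candle is at the other end): its end of the row is for the smallest bottle. Origin at the centre of its underside
- candle: poured candle in an amber glass jar with cream wax and a flat metal wick holder across its rim, 76 mm across, 80 mm tall (wick to 100 mm), wick holder 95 mm long. Loose, stands on the table at the other end of the row from the jug, 115 mm beyond the end coaster's centre. Origin at the centre of its underside

How it is judged:
By the outcome, as a careful person would: the job done as asked, in the order asked, and still so for the second after the job is handed in, with the robot touching nothing.
It also fails if it takes over 120 s, if anything falls off the work surface, if the arm or the gripper's body presses on something with over 40 N, if the wrist force passes 120 N, or if a joint passes its speed limit or range.

## Working session

There is one attempt and no reset: what is moved stays moved. The work goes in short steps, Python scripts to look and compute and a shell command to move; the robot and the scene stay as the last step left them, time stands still between calls to the robot, and variables do not carry over. Pictures are saved under pics/ and viewed, at most 14 in all, crops included, and the job is handed in when it is done.

```bash
ls; mkdir -p pics; cat > h.py <<'E'
import numpy as np, cv2
from scipy.spatial.transform import Rotation as R
from rig import robot, optics, order
def snap(n):
    o=robot.get_obs(); p=optics.snapshot(n); p['obs']=o; return p
def cam(p):
    if 'mount' in p:
        T=np.eye(4);T[:3,:3]=R.from_quat(p['obs']['tcp_rot']).as_matrix();T[:3,3]=p['obs']['position'];T=T@np.array(p['mount'])
        return T[:3,:3],T[:3,3]
    return R.from_quat(p['orientation']).as_matrix(),np.array(p['xyz'])
def w(p,u,v,z=None,d=None):
    f=240/np.tan(np.radians(p['vfov'])/2)
    r=np.array([(u-p['cx'])/f,-(v-p['cy'])/f,-1.]);A,t=cam(p)
    if z is not None:
        q=A@r; return t+q*(z-t[2])/q[2]
    if d is None: d=p['range_z'][int(round(v)),int(round(u))]
    return t+A@r*d
def cloud(p):
    v,u=np.mgrid[:480,:640];f=240/np.tan(np.radians(p['vfov'])/2);d=p['range_z'].astype(float)
    c=np.stack([(u-p['cx'])/f*d,-(v-p['cy'])/f*d,-d],-1);A,t=cam(p);q=c@A.T+t;q[d<=0]=np.nan;return q
def save(p,n): cv2.imwrite(f'pics/{n}.png',p['frame'][...,::-1])
E
python3 - <<'E'
from h import *
np.set_printoptions(precision=4,suppress=True)
o=robot.get_obs();print(o,robot.grasp_offset)
for n in ['top','scene']:
    p=snap(n);save(p,n);print(n,{k:v for k,v in p.items() if k not in('frame','range_z','obs')})
    for l in ['bottle_30','bottle_60','bottle_120','bottle_240','coaster_a','jug','candle']:
        for r in optics.place_of(p,l)[:5]:
            u,v=r['location'];print(l,round(r['score'],2),np.round([u,v]),w(p,u,v,0.016 if 'coas' in l else 0), w(p,u,v) if 0<=v<480 and 0<=u<640 else '')
E
```

```text
pics
{'t': 0.0, 'qpos': array([-1.365 ,  0.4684, -0.0116,  1.6036,  0.006 ,  1.0714, -0.0563]), 'qd': array([ 0.0012,  0.0009, -0.0007,  0.0014, -0.0004,  0.0018,  0.0007]), 'joint_torque': array([ -0.    , -53.2396,   0.0212, -25.1306,   0.0114,   0.0079,
         0.    ]), 'position': array([0.16  , 0.6294, 0.2303]), 'tcp_rot': array([ 0.1241,  0.9923, -0.0009, -0.    ]), 'force': array([0.2516, 0.1897, 0.0356]), 'torque': array([ 0.009 , -0.0527, -0.0245]), 'gripper_force': 0.0, 'gripper_width': 0.08555241419712906} 0.0187
top {'vfov': 53.620324029438436, 'cx': 323.33856898880344, 'cy': 236.74883580707305, 'xyz': array([0.3897, 0.0121, 0.908 ]), 'orientation': array([ 0.0633, -0.0715, -0.6951,  0.7125]), 'shot': 1}
bottle_30 0.89 [200. 289.] [0.4585 0.2353 0.    ] [0.4539 0.2203 0.0609]
bottle_30 0.79 [451. 299.] [ 0.4515 -0.2427  0.    ] [ 0.4467 -0.2229  0.0706]
bottle_30 0.74 [389. 300.] [ 0.447  -0.1241  0.    ] [ 0.4439 -0.1167  0.049 ]
bottle_30 0.62 [264. 300.] [0.441  0.1139 0.    ] [0.4349 0.1018 0.108 ]
bottle_60 0.89 [200. 289.] [0.4585 0.2353 0.    ] [0.4539 0.2203 0.0
[... 2386 characters left out ...]
0.4636 0.2182 0.0238]
bottle_240 0.78 [302. 169.] [0.4353 0.1204 0.    ] [0.4581 0.0939 0.046 ]
bottle_240 0.7 [223. 258.] [ 0.4496 -0.1319  0.    ] [ 0.4617 -0.1394  0.0252]
bottle_240 0.64 [177. 302.] [ 0.4456 -0.2477  0.    ] [ 0.4726 -0.2573  0.0557]
coaster_a 0.98 [301. 290.] [ 0.6107 -0.099   0.016 ] [ 0.6101 -0.0984  0.0143]
coaster_a 0.81 [372. 199.] [0.5962 0.1398 0.016 ] [0.5957 0.1407 0.0145]
coaster_a 0.8 [323. 259.] [ 0.6015 -0.0251  0.016 ] [ 0.6015 -0.0252  0.0162]
coaster_a 0.66 [350. 227.] [0.6005 0.0596 0.016 ] [0.5997 0.061  0.0134]
jug 0.78 [259. 340.] [ 0.6081 -0.2104  0.    ] [ 0.6093 -0.2112  0.0039]
candle 0.88 [404. 168.] [0.5975 0.2537 0.    ] [0.6106 0.2239 0.0413]
```

View pics/top.png

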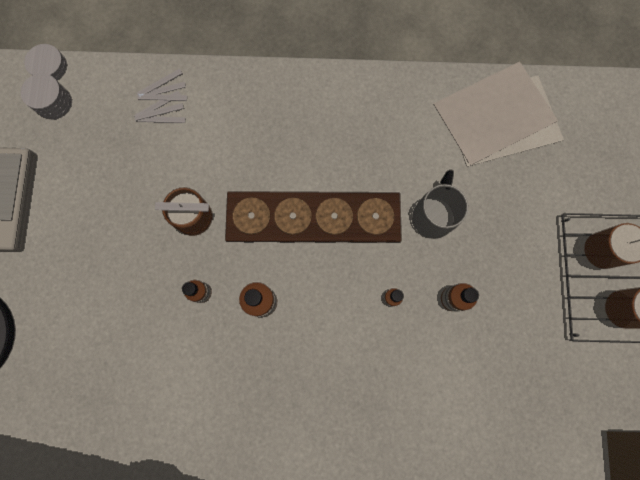

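View pics/scene.png

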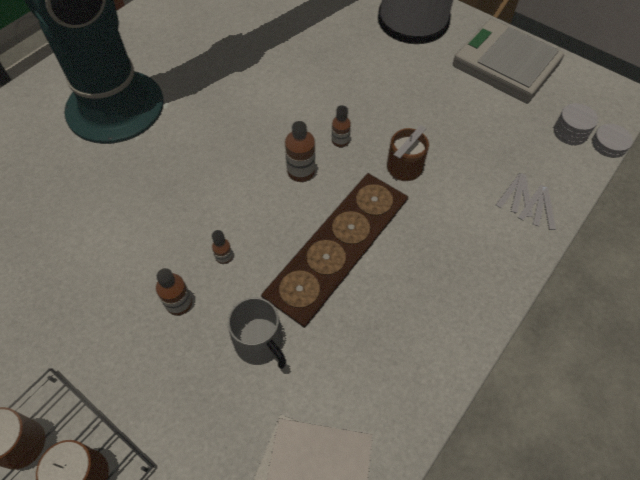

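```bash
python3 - <<'E'
from h import *
np.set_printoptions(precision=4,suppress=True)
for n in ['top','scene']:
    p=snap(n);q=cloud(p)
    print(n)
    for x,y in [(.455,.235),(.44,.115),(.449,-.128),(.449,-.245),(.61,-.21),(.596,.256)]:
        m=np.hypot(q[...,0]-x,q[...,1]-y)<.045
        z=q[m]; s=np.sort(z[:,2]); zt=s[-40]
        t=z[z[:,2]>zt-.006]; print((x,y),'zmax',zt,'top c',np.median(t,0),(t.min(0)+t.max(0))/2,len(t))
    # coaster dots: white
    f=p['frame'].astype(int)
    m=(f.min(-1)>170)&(abs(q[...,2]-.016)<.008)&(abs(q[...,0]-.6)<.05)&(abs(q[...,1]-.02)<.17)
    k,lab,st,c=cv2.connectedComponentsWithStats(m.astype(np.uint8))
    for i in range(1,k):
        if st[i,4]>4: print('dot',c[i],st[i,4],w(p,*c[i],z=.016))
E
```

```text
top
(0.455, 0.235) zmax 0.09602957598906259 top c [0.4521 0.232  0.095 ] [0.4515 0.2321 0.0952] 155
(0.44, 0.115) zmax 0.13856674998457696 top c [0.4371 0.1163 0.1373] [0.437  0.1167 0.1374] 233
(0.449, -0.128) zmax 0.08101617680817141 top c [ 0.45   -0.1262  0.0802] [ 0.45   -0.1269  0.0797] 128
(0.449, -0.245) zmax 0.11428197079022151 top c [ 0.4521 -0.2445  0.1132] [ 0.4517 -0.2442  0.113 ] 191
(0.61, -0.21) zmax 0.09610273528598878 top c [ 0.6071 -0.2108  0.0946] [ 0.6089 -0.2104  0.0947] 293
(0.596, 0.256) zmax 0.08403062601749711 top c [0.5982 0.2554 0.0813] [0.5988 0.256  0.0899] 629
scene
(0.455, 0.235) zmax 0.09513191261832066 top c [0.4522 0.229  0.0945] [0.4517 0.2308 0.0944] 105
(0.44, 0.115) zmax 0.13787384060119567 top c [0.4371 0.1137 0.1366] [0.4376 0.1155 0.1364] 152
(0.449, -0.128) zmax 0.08086472766963826 top c [ 0.4508 -0.1292  0.08  ] [ 0.4495 -0.1286  0.0798] 123
(0.449, -0.245) zmax 0.11461817056515444 top c [ 0.452  -0.2467  0.1134] [ 0.4512 -0.2467  0.1129] 198
(0.61, -0.21) zmax 0.09666560483605757 top c [ 0.6102 -0.2158  0.0948] [ 0.609  -0.2121  0.0946] 367
(0.596, 0.256) zmax 0.0836491850793446 top c [0.5978 0.2524 0.081 ] [0.5975 0.2555 0.0882] 425
```

The top view shows the candle at +y (about 186,210) and the jug at -y (445,210), so the order from -y to +y is 30, 60, 120, 240. The bottles read as 60 at (195,290), 240 at (256,298), 30 at (394,297) and 120 at (463,296). The scene view agrees. Next I turn the tool so the fingers close along x.

```bash
python3 -m pendant '[[[0,0,-0.5,0,0,0.979,-1],[0,0,-0.5,0,0,0.979,-1],[0,0,0,0,0,0.979,-1],[0,0,0,0,0,0.979,-1],[0,0,0,0,0,0.979,-1],[0,0,0,0,0,0.979,-1],[0,0,0,0,0,0.979,-1],[0,0,0,0,0,0.979,-1],[0,0,0,0,0,0.979,-1],[0,0,0,0,0,0,-1]]]' 40
```

```text
t: 1.9
position: [0.16, 0.63, 0.2813]
tcp_rot: [0.707, 0.707, 0.0, 0.0]
force: [-0.5, -0.8, 0.1]
gripper_width: 0.0853
gripper_force: 0.0
```

```bash
python3 -m pendant '[[[-0.7,0.42,-0.2,0,0,0,-1],[-0.7,0.42,-0.2,0,0,0,-1],[-0.7,0.42,-0.2,0,0,0,-1],[-0.7,0.42,-0.2,0,0,0,-1],[-0.7,0.42,-0.2,0,0,0,-1],[-0.7,0.42,-0.2,0,0,0,-1],[-0.7,0.42,0,0,0,0,-1],[-0.7,0.42,0,0,0,0,-1],[-0.7,0.42,0,0,0,0,-1],[-0.7,0.42,0,0,0,0,-1]]]'
python3 -m pendant '[[[-0.7,0.42,0,0,0,0,-1],[-0.7,0.42,0,0,0,0,-1],[-0.7,0.42,0,0,0,0,-1],[-0.7,0.42,0,0,0,0,-1],[-0.7,0.42,0,0,0,0,-1],[-0.7,0.42,0,0,0,0,-1],[-0.7,0.42,0,0,0,0,-1],[0,0,0,0,0,0,-1],[0,0,0,0,0,0,-1]]]'
python3 - <<'E'
from h import *
np.set_printoptions(precision=4,suppress=True)
p=snap('wrist');save(p,'w1');q=cloud(p);print(cam(p),p['vfov'])
for x,y,h in [(.452,.2315,.095),(.437,.1155,.137),(.45,-.127,.08),(.452,-.2455,.113)]:
    m=(np.hypot(q[...,0]-x,q[...,1]-y)<.03)&(abs(q[...,2]-h)<.006);t=q[m]
    if len(t)>9: print(h,(t.min(0)+t.max(0))/2,t.mean(0),len(t))
for r in optics.place_of(p,'coaster_a')[:5]: print(r['score'],r['location'],w(p,*r['location'],z=.016))
E
```

```text
t: 2.9
position: [0.3709, 0.2785, 0.3416]
tcp_rot: [0.706, 0.709, 0.0, -0.0]
force: [0.3, 0.6, 0.4]
gripper_width: 0.0855
gripper_force: 0.0
t: 3.8
position: [0.5173, 0.0343, 0.3412]
tcp_rot: [0.707, 0.707, -0.0, 0.0]
force: [-0.5, 0.2, -0.4]
gripper_width: 0.0855
gripper_force: 0.0
(array([[ 1.    , -0.0003,  0.0001],
       [ 0.0003,  0.9617,  0.2741],
       [-0.0002, -0.2741,  0.9617]]), array([0.5162, 0.1044, 0.4838])) 66.85414779975896
0.095 [0.4513 0.2228 0.0929] [0.4517 0.2226 0.0938] 99
0.137 [0.4365 0.1166 0.1353] [0.437  0.1168 0.1368] 778
0.08 [ 0.4492 -0.1265  0.0781] [ 0.4494 -0.1256  0.0794] 242
0.91 [387.3, 165.5] [0.6081 0.0643 0.016 ]
0.69 [382.2, 224.7] [ 0.6056 -0.013   0.016 ]
0.63 [383.5, 99.2] [0.5992 0.1432 0.016 ]
0.57 [378.2, 282.8] [ 0.6043 -0.0961  0.016 ]
```

View pics/w1.png

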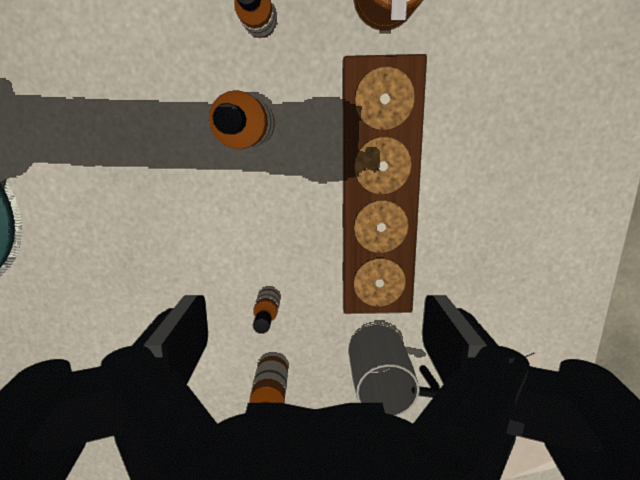

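The wrist view shows the four coaster dots at (384,99), (383,166), (381,228) and (380,283), with the jug below and the candle above. I'll locate the dots in all three cameras and fit a row with 80 mm spacing.

```bash
python3 - <<'E'
from h import *
np.set_printoptions(precision=4,suppress=True)
L=[]
for n in ['wrist','top','scene']:
    p=snap(n);q=cloud(p);f=p['frame'].astype(float);D=[]
    for y in (.142,.062,-.018,-.098):
        m=np.hypot(q[...,0]-.602,q[...,1]-y)<.016
        s=f.min(-1); k=m&(s>0.75*s[m].max()); v,u=np.nonzero(k)
        D.append(w(p,np.median(u),np.median(v),z=.016)[:2])
    D=np.array(D);c=D.mean(0);s=np.array([1.5,.5,-.5,-1.5])*.08
    a=(s@(D-c)); a/=np.linalg.norm(a);F=c+s[:,None]*a; L.append(F)
    print(n,D.ravel());print('   fit',F.ravel(),'res',np.abs(D-F).max())
E
```

```text
wrist [ 0.6002  0.1436  0.6022  0.0636  0.6039 -0.0165  0.6053 -0.0954]
   fit [ 0.6004  0.1438  0.602   0.0638  0.6037 -0.0162  0.6054 -0.0962] res 0.0007222669706037771Traceback (most recent call last):
  File "<stdin>", line 8, in <module>
    return umr_maximum(a, axis, None, out, keepdims, initial, where)
ValueError: zero-size array to reduction operation maximum which has no identity
```

```bash
python3 -m pendant '[[[-0.8,-0.34,0,0,0,0,-1],[-0.8,-0.34,0,0,0,0,-1],[-0.8,-0.34,0,0,0,0,-1],[-0.82,-0.34,0,0,0,0,-1],[0,0,0.9,0,0,0,-1],[0,0,0.9,0,0,0,-1],[0,0,0.9,0,0,0,-1],[0,0,0.9,0,0,0,-1],[0,0,0.22,0,0,0,-1],[0,0,0,0,0,0,-1]]]' 30
python3 - <<'E'
from h import *
np.set_printoptions(precision=4,suppress=True)
print(robot.get_obs()['position'])
for n in ['wrist','scene']:
    p=snap(n);q=cloud(p)
    x,y,h=.45,-.127,.08
    m=(np.hypot(q[...,0]-x,q[...,1]-y)<.02)&(abs(q[...,2]-h)<.006);t=q[m]
    if len(t)>9:print((t.min(0)+t.max(0))/2,t.mean(0),len(t))
    if n=='wrist': save(p,'w2')
E
```

```text
t: 5.0
position: [0.4486, -0.1254, 0.1496]
tcp_rot: [0.707, 0.708, -0.001, -0.001]
force: [-0.5, 0.4, 0.7]
gripper_width: 0.0858
gripper_force: 0.0
[ 0.4486 -0.1254  0.1496]
[ 0.449  -0.1269  0.0778] [ 0.449  -0.1261  0.0796] 958
[ 0.4491 -0.1285  0.0792] [ 0.4502 -0.1292  0.0797] 124
```

View pics/w2.png

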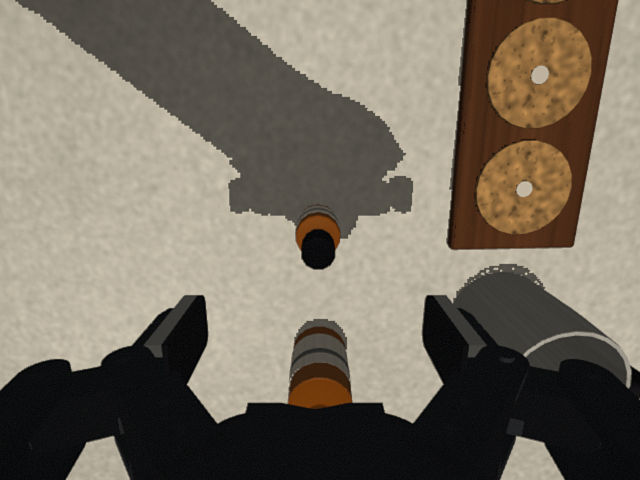

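The wrist view shows the small bottle's cap at (318,250), between the fingers, with nothing in the way. Going down to grip it.

```bash
python3 -m pendant '[[[-0.03,0.01,0.5,0,0,0,-1],[0,0,0.5,0,0,0,-1],[0,0,0.5,0,0,0,-1],[0,0,0.35,0,0,0,-1],[0,0,0,0,0,0,-1],[0,0,0,0,0,0,1],[0,0,0,0,0,0,1],[0,0,0,0,0,0,1],[0,0,0,0,0,0,1],[0,0,0,0,0,0,1]]]' 30
python3 -m pendant '[[[0,0,0,0,0,0,1],[0,0,0,0,0,0,1],[0,0,0,0,0,0,1]]]'
```

```text
t: 6.1
position: [0.4504, -0.1274, 0.0585]
tcp_rot: [0.707, 0.707, 0.001, 0.0]
force: [-0.5, 0.3, 7.8]
gripper_width: 0.0206
gripper_force: 29.1
t: 6.4
position: [0.4504, -0.1274, 0.0585]
tcp_rot: [0.707, 0.707, 0.001, 0.0]
force: [-0.8, -0.2, 7.4]
gripper_width: 0.0207
gripper_force: 29.1
```

```bash
python3 -m pendant '[[[0,0,-0.2,0,0,0,1],[0,0,-0.6,0,0,0,1],[0,0,-0.8,0,0,0,1],[0,0,-0.4,0,0,0,1],[0.1,0.4,0,0,0,0,1],[0.1,0.6,0,0,0,0,1],[0.1,0.7,0,0,0,0,1],[0.1,0.7,0,0,0,0,1],[0.1,0.5,0,0,0,0,1],[0.1,0.2,0,0,0,0,1]]]'
python3 - <<'E'
from h import *
np.set_printoptions(precision=4,suppress=True)
o=robot.get_obs();print(o['position'],o['force'],o['gripper_width'])
p=snap('wrist');save(p,'w3');q=cloud(p)
for h in (.137,):
  x,y=o['position'][:2]; m=(np.hypot(q[...,0]-x,q[...,1]-y)<.03)&(q[...,2]>.05)&(q[...,2]<.25);t=q[m];print(len(t), t.min(0) if len(t) else '',t.max(0) if len(t) else '')
E
```

```text
t: 7.4
position: [0.6067, -0.0969, 0.1581]
tcp_rot: [0.707, 0.708, -0.0, 0.001]
force: [-0.3, -1.0, -0.5]
gripper_width: 0.0206
gripper_force: 29.6
[ 0.6067 -0.0969  0.1581] [-0.2896 -1.0019 -0.5396] 0.020589767813128004
31886 [ 0.5767 -0.1087  0.1006] [ 0.6367 -0.0771  0.25  ]
```

View pics/w3.png

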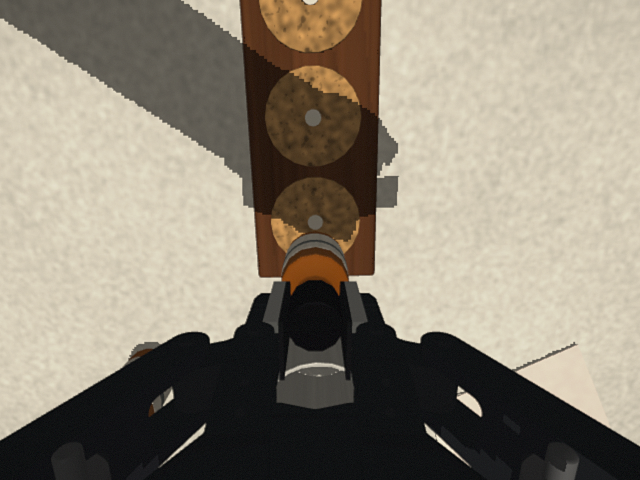

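The bottle hangs upright in the grip, and coaster d's dot shows at (315,222). Lowering it onto coaster d.

```bash
python3 -m pendant '[[[0,-0.02,0.5,0,0,0,1],[0,0,0.5,0,0,0,1],[0,0,0.4,0,0,0,1],[0,0,0.15,0,0,0,1],[0,0,0.06,0,0,0,1],[0,0,0.04,0,0,0,1],[0,0,0,0,0,0,1]]]'
```

```text
t: 8.15
position: [0.6042, -0.0976, 0.0762]
tcp_rot: [0.707, 0.707, 0.0, 0.0]
force: [-0.1, -0.1, 0.2]
gripper_width: 0.0212
gripper_force: 29.6
```

```bash
python3 -m pendant '[[[0,0,0.02,0,0,0,1],[0,0,0.01,0,0,0,1],[0,0,0,0,0,0,1]]]'
```

```text
t: 8.45
position: [0.6043, -0.0975, 0.0746]
tcp_rot: [0.707, 0.707, 0.0, 0.0]
force: [-1.4, 0.0, 4.9]
gripper_width: 0.021
gripper_force: 30.1
```

```bash
python3 -m pendant '[[[0,0,0,0,0,0,0.5],[0,0,0,0,0,0,0],[0,0,0,0,0,0,-0.5],[0,0,0,0,0,0,-1],[0,0,0,0,0,0,-1],[0,0,0,0,0,0,-1],[0,0,-0.5,0,0,0,-1],[0,0,-0.9,0,0,0,-1],[0,0,-0.9,0,0,0,-1],[0,0,-0.7,0,0,0,-1]]]'
python3 -m pendant '[[[0.73,-0.34,0,0,0,0,-1],[0.73,-0.34,0,0,0,0,-1],[0.73,-0.34,0,0,0,0,-1],[0.73,-0.34,0,0,0,0,-1],[0.73,-0.34,0,0,0,0,-1],[0.73,-0.34,0,0,0,0,-1],[0.73,-0.34,0,0,0,0,-1],[0.73,-0.34,0,0,0,0,-1],[0.74,-0.34,0,0,0,0,-1],[0,0,0,0,0,0,-1]]]'
python3 - <<'E'
from h import *
np.set_printoptions(precision=4,suppress=True)
print(robot.get_obs()['position'])
for n in ['wrist','scene','top']:
    p=snap(n);q=cloud(p)
    for x,y,h in [(.452,.2315,.095),(.605,-.097,.096)]:
        m=(np.hypot(q[...,0]-x,q[...,1]-y)<.025)&(abs(q[...,2]-h)<.006);t=q[m]
        if len(t)>9:print(n,(t.min(0)+t.max(0))/2,t.mean(0),len(t))
    if n=='scene': save(p,'s2')
E
```

```text
t: 9.45
position: [0.6042, -0.0978, 0.2263]
tcp_rot: [0.707, 0.707, 0.001, 0.001]
force: [0.1, 0.7, 0.2]
gripper_width: 0.0853
gripper_force: 0.0
t: 10.45
position: [0.4478, 0.2373, 0.2234]
tcp_rot: [0.704, 0.711, 0.0, -0.001]
force: [-0.2, -1.0, 0.8]
gripper_width: 0.0855
gripper_force: 0.0
[0.4478 0.2373 0.2234]
wrist [0.4507 0.2325 0.0929] [0.4509 0.2332 0.0948] 724
scene [0.4511 0.2309 0.0938] [0.4519 0.2295 0.0944] 103
scene [ 0.6033 -0.0993  0.0957] [ 0.6039 -0.0995  0.0956] 138
top [0.4515 0.2316 0.0944] [0.4519 0.2315 0.0952] 156
top [ 0.6036 -0.0971  0.0956] [ 0.6035 -0.097   0.096 ] 116
```

View pics/s2.png

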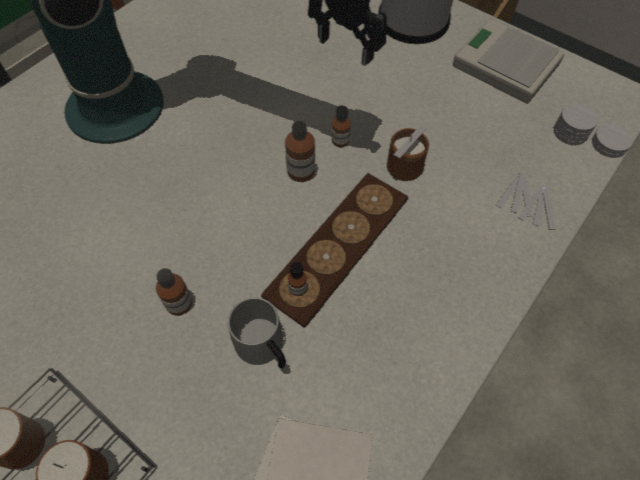

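The small bottle stands upright on coaster d at about (297,280) in the picture, within 2 mm of centre. Next is bottle 60.

```bash
python3 -m pendant '[[[0,0,0.8,0,0,0,-1],[0,0,0.8,0,0,0,-1],[0,0,0.4,0,0,0,-1],[0,0,0,0,0,0,-1],[0,0,0,0,0,0,-1]]]'
```

```text
t: 11.1
position: [0.4518, 0.2302, 0.1243]
tcp_rot: [0.708, 0.706, 0.0, 0.0]
force: [0.5, -0.0, 0.2]
gripper_width: 0.0851
gripper_force: 0.0
```

```bash
python3 -m pendant '[[[0.03,0,0.4,0,0,0,-1],[0,0,0.4,0,0,0,-1],[0,0,0.16,0,0,0,-1],[0,0,0,0,0,0,-1],[0,0,0,0,0,0,1],[0,0,0,0,0,0,1],[0,0,0,0,0,0,1],[0,0,0,0,0,0,1],[0,0,0,0,0,0,1],[0,0,0,0,0,0,1]]]' 35
python3 -m pendant '[[[0,0,0,0,0,0,1],[0,0,0,0,0,0,1]]]'
```

```text
t: 12.1
position: [0.4512, 0.2333, 0.0763]
tcp_rot: [0.707, 0.707, 0.001, 0.0]
force: [-0.9, 0.2, 5.9]
gripper_width: 0.0225
gripper_force: 34.3
t: 12.3
position: [0.4512, 0.2333, 0.0762]
tcp_rot: [0.707, 0.707, 0.001, 0.0]
force: [-0.0, 0.1, 5.4]
gripper_width: 0.0225
gripper_force: 34.4
```

```bash
python3 -m pendant '[[[0,0,-0.2,0,0,0,1],[0,0,-0.6,0,0,0,1],[0,0,-0.8,0,0,0,1],[0,0,-0.8,0,0,0,1],[0,0,-0.4,0,0,0,1],[-0.3,0.3,0,0,0,0,1],[-0.5,0.36,0,0,0,0,1],[-0.7,0.4,0,0,0,0,1],[-0.8,0.4,0,0,0,0,1],[-0.8,0.4,0,0,0,0,1]]]'
python3 -m pendant '[[[-0.7,0.4,0,0,0,0,1],[-0.6,0.4,0,0,0,0,1],[-0.4,0.3,0,0,0,0,1],[-0.18,0.1,0,0,0,0,1],[0,0,0.5,0,0,0,1],[0,0,0.7,0,0,0,1],[0,0,0.6,0,0,0,1],[0,0,0.3,0,0,0,1],[0,0,0.1,0,0,0,1],[0,0,0,0,0,0,1]]]'
```

```text
t: 13.3
position: [0.5438, 0.0769, 0.2159]
tcp_rot: [0.707, 0.708, -0.0, -0.0]
force: [0.7, -0.1, -1.5]
gripper_width: 0.0224
gripper_force: 34.6
t: 14.3
position: [0.6038, -0.0156, 0.106]
tcp_rot: [0.707, 0.707, -0.0, -0.0]
force: [-0.3, -0.4, -1.6]
gripper_width: 0.0224
gripper_force: 34.6
```

```bash
python3 -m pendant '[[[-0.02,0,0.12,0,0,0,1],[0,0,0.08,0,0,0,1],[0,0,0.04,0,0,0,1],[0,0,0.02,0,0,0,1],[0,0,0,0,0,0,1]]]'
```

```text
t: 14.8
position: [0.6038, -0.0169, 0.0929]
tcp_rot: [0.707, 0.707, 0.0, 0.0]
force: [0.2, -0.1, -1.1]
gripper_width: 0.0225
gripper_force: 34.6
```

```bash
python3 -m pendant '[[[0,0,0.02,0,0,0,1],[0,0,0,0,0,0,1]]]'
```

```text
t: 15.0
position: [0.6042, -0.017, 0.0923]
tcp_rot: [0.707, 0.707, 0.0, 0.0]
force: [-0.4, -0.4, 2.8]
gripper_width: 0.0225
gripper_force: 34.9
```

```bash
python3 -m pendant '[[[0,0,0,0,0,0,0.5],[0,0,0,0,0,0,0],[0,0,0,0,0,0,-0.5],[0,0,0,0,0,0,-1],[0,0,0,0,0,0,-1],[0,0,0,0,0,0,-1],[0,0,-0.5,0,0,0,-1],[0,0,-0.9,0,0,0,-1],[0,0,-0.9,0,0,0,-1],[0,0,-0.7,0,0,0,-1]]]'
python3 -m pendant '[[[-0.65,-0.43,0,0,0,0,-1],[-0.65,-0.43,0,0,0,0,-1],[-0.65,-0.43,0,0,0,0,-1],[-0.65,-0.43,0,0,0,0,-1],[-0.65,-0.43,0,0,0,0,-1],[-0.65,-0.43,0,0,0,0,-1],[-0.67,-0.46,0,0,0,0,-1],[0,0,0.7,0,0,0,-1],[0,0,0.7,0,0,0,-1],[0,0,0,0,0,0,-1]]]'
python3 - <<'E'
from h import *
np.set_printoptions(precision=4,suppress=True)
print(robot.get_obs()['position'])
for n in ['wrist','scene','top']:
    p=snap(n);q=cloud(p)
    for x,y,h in [(.452,-.245,.113),(.605,-.097,.096),(.604,-.017,.111)]:
        m=(np.hypot(q[...,0]-x,q[...,1]-y)<.025)&(abs(q[...,2]-h)<.006);t=q[m]
        if len(t)>9:print(n,(t.min(0)+t.max(0))/2,t.mean(0),len(t))
E
```

```text
t: 16.0
position: [0.6042, -0.0173, 0.2443]
tcp_rot: [0.707, 0.707, 0.001, 0.001]
force: [0.1, -0.3, 0.6]
gripper_width: 0.0854
gripper_force: 0.0
t: 17.0
position: [0.4491, -0.2442, 0.1686]
tcp_rot: [0.707, 0.707, -0.002, -0.003]
force: [-0.6, 0.2, 0.1]
gripper_width: 0.0855
gripper_force: 0.0
[ 0.4491 -0.2442  0.1686]
wrist [ 0.4508 -0.2452  0.111 ] [ 0.4508 -0.2444  0.1127] 1509
wrist [ 0.6015 -0.1074  0.0933] [ 0.6015 -0.1077  0.0927] 80
scene [ 0.4513 -0.2487  0.1119] [ 0.4525 -0.2491  0.1131] 170
scene [ 0.603  -0.0991  0.0951] [ 0.6039 -0.0995  0.0957] 135
scene [ 0.6044 -0.0198  0.1102] [ 0.6046 -0.0202  0.1109] 149
top [ 0.4516 -0.2447  0.1121] [ 0.4517 -0.2442  0.1128] 198
top [ 0.6038 -0.0971  0.095 ] [ 0.6033 -0.0969  0.0959] 119
top [ 0.605  -0.0178  0.1104] [ 0.6044 -0.0177  0.1109] 144
```

```bash
python3 -m pendant '[[[0,0,0.5,0,0,0,-1],[0,0,0.5,0,0,0,-1],[0,0,0.2,0,0,0,-1],[0,0,0,0,0,0,-1],[0,0,0,0,0,0,-1]]]'
```

```text
t: 17.65
position: [0.4528, -0.246, 0.1131]
tcp_rot: [0.707, 0.707, 0.0, 0.001]
force: [1.3, -0.2, 0.4]
gripper_width: 0.0851
gripper_force: 0.0
```

```bash
python3 -m pendant '[[[0,-0.02,0.3,0,0,0,-1],[0,0,0.07,0,0,0,-1],[0,0,0,0,0,0,-1],[0,0,0,0,0,0,1],[0,0,0,0,0,0,1],[0,0,0,0,0,0,1],[0,0,0,0,0,0,1],[0,0,0,0,0,0,1],[0,0,0,0,0,0,1],[0,0,0,0,0,0,1]]]' 45
```

```text
t: 18.65
position: [0.4513, -0.2456, 0.0936]
tcp_rot: [0.707, 0.707, 0.0, 0.0]
force: [0.9, -0.0, 3.1]
gripper_width: 0.0246
gripper_force: 44.1
```

```bash
python3 -m pendant '[[[0,0,-0.2,0,0,0,1],[0,0,-0.6,0,0,0,1],[0,0,-0.9,0,0,0,1],[0,0,-0.9,0,0,0,1],[0,0,-0.4,0,0,0,1],[0.3,0.15,0,0,0,0,1],[0.5,0.25,0,0,0,0,1],[0.7,0.35,0,0,0,0,1],[0.8,0.4,0,0,0,0,1],[0.8,0.4,0,0,0,0,1]]]'
python3 -m pendant '[[[0.8,0.4,0,0,0,0,1],[0.8,0.4,0,0,0,0,1],[0.7,0.35,0,0,0,0,1],[0.5,0.22,0,0,0,0,1],[0.27,0.1,0,0,0,0,1],[0,0,0.4,0,0,0,1],[0,0,0.8,0,0,0,1],[0,0,0.8,0,0,0,1],[0,0,0.4,0,0,0,1],[0,0,0,0,0,0,1]]]'
```

```text
t: 19.65
position: [0.5281, -0.0891, 0.2435]
tcp_rot: [0.707, 0.707, -0.0, -0.0]
force: [0.4, -0.6, -1.7]
gripper_width: 0.0241
gripper_force: 44.7
t: 20.65
position: [0.5988, 0.0618, 0.1204]
tcp_rot: [0.708, 0.707, -0.003, -0.002]
force: [0.4, 0.2, -1.6]
gripper_width: 0.0243
gripper_force: 44.8
```

```bash
python3 -m pendant '[[[0,0,0.1,0,0,0,1],[0,0,0.06,0,0,0,1],[0,0,0,0,0,0,1],[0,0,0,0,0,0,1]]]'
```

```text
t: 21.05
position: [0.6023, 0.0632, 0.1163]
tcp_rot: [0.707, 0.707, 0.001, 0.0]
force: [-0.4, 0.6, -2.3]
gripper_width: 0.0241
gripper_force: 44.8
```

Target z is about 0.1096.

```bash
python3 -m pendant '[[[0,0,0.06,0,0,0,1],[0,0,0.04,0,0,0,1],[0,0,0.02,0,0,0,1],[0,0,0,0,0,0,1]]]'
```

```text
t: 21.45
position: [0.602, 0.0631, 0.1096]
tcp_rot: [0.707, 0.707, 0.0, 0.0]
force: [-1.6, 0.3, -0.0]
gripper_width: 0.0242
gripper_force: 45.1
```

```bash
python3 -m pendant '[[[0,0,0.015,0,0,0,1],[0,0,0,0,0,0,0.5],[0,0,0,0,0,0,0],[0,0,0,0,0,0,-0.5],[0,0,0,0,0,0,-1],[0,0,0,0,0,0,-1],[0,0,0,0,0,0,-1],[0,0,-0.5,0,0,0,-1],[0,0,-0.9,0,0,0,-1],[0,0,-0.9,0,0,0,-1]]]'
python3 -m pendant '[[[0,0,-0.1,0,0,0,-1],[0.2,-0.6,0,0,0,0,-1],[0.2,-0.7,0,0,0,0,-1],[0.22,-0.7,0,0,0,0,-1],[0.22,-0.7,0,0,0,0,-1],[0.22,-0.6,0,0,0,0,-1],[0,0,0.2,0,0,0,-1],[0,0,0,0,0,0,-1],[0,0,0,0,0,0,-1]]]'
python3 - <<'E'
from h import *
np.set_printoptions(precision=4,suppress=True)
print(robot.get_obs()['position'])
for n in ['wrist','scene','top']:
    p=snap(n);q=cloud(p)
    for x,y,h in [(.437,.116,.137),(.605,-.097,.096),(.604,-.017,.111),(.602,.063,.129)]:
        m=(np.hypot(q[...,0]-x,q[...,1]-y)<.025)&(abs(q[...,2]-h)<.006);t=q[m]
        if len(t)>9:print(n,(t.min(0)+t.max(0))/2,t.mean(0),len(t))
E
```

```text
t: 22.45
position: [0.6012, 0.0628, 0.2242]
tcp_rot: [0.707, 0.707, -0.001, -0.0]
force: [0.9, 0.5, 0.3]
gripper_width: 0.0852
gripper_force: 0.0
t: 23.35
position: [0.4377, 0.1155, 0.2185]
tcp_rot: [0.707, 0.707, -0.0, 0.001]
force: [0.6, -0.3, 1.1]
gripper_width: 0.0856
gripper_force: 0.0
[0.4377 0.1155 0.2185]
wrist [0.4361 0.1173 0.1349] [0.4362 0.1178 0.1367] 1407
wrist [0.601  0.0633 0.1269] [0.5997 0.0645 0.1283] 1097
scene [0.4361 0.1151 0.1357] [0.4374 0.1139 0.1365] 160
scene [ 0.6037 -0.0989  0.0952] [ 0.6039 -0.0992  0.0957] 134
scene [ 0.6042 -0.0197  0.1107] [ 0.6049 -0.0203  0.1108] 153
scene [0.6019 0.0614 0.128 ] [0.6022 0.0606 0.1289] 166
top [0.434  0.109  0.1358] [0.4328 0.1074 0.1363] 44
top [ 0.6035 -0.097   0.0956] [ 0.6033 -0.097   0.096 ] 117
top [ 0.6051 -0.0177  0.1102] [ 0.6043 -0.0178  0.111 ] 145
top [0.6025 0.0627 0.128 ] [0.6021 0.063  0.129 ] 181
```

```bash
python3 -m pendant '[[[0.02,-0.02,0.6,0,0,0,-1],[0,0,0.6,0,0,0,-1],[0,0,0.5,0,0,0,-1],[0,0,0.25,0,0,0,-1],[0,0,0.06,0,0,0,-1],[0,0,0,0,0,0,-1],[0,0,0,0,0,0,-1]]]' 60
python3 -m pendant '[[[0,0,0,0,0,0,1],[0,0,0,0,0,0,1],[0,0,0,0,0,0,1],[0,0,0,0,0,0,1],[0,0,0,0,0,0,1],[0,0,0,0,0,0,1],[0,0,0,0,0,0,1],[0,0,0,0,0,0,1]]]' 60
```

```text
t: 24.2
position: [0.4366, 0.1169, 0.1187]
tcp_rot: [0.707, 0.707, 0.001, 0.0]
force: [0.3, 0.1, 0.3]
gripper_width: 0.0857
gripper_force: 0.0
t: 25.0
position: [0.4364, 0.1172, 0.1185]
tcp_rot: [0.707, 0.707, 0.001, 0.0]
force: [0.8, -0.0, 5.4]
gripper_width: 0.0256
gripper_force: 58.9
```

```bash
python3 -m pendant '[[[0,0,-0.2,0,0,0,1],[0,0,-0.6,0,0,0,1],[0,0,-0.6,0,0,0,1],[0,0,-0.2,0,0,0,1],[0.06,0.3,0,0,0,0,1],[0.09,0.6,0,0,0,0,1],[0.1,0.7,0,0,0,0,1],[0.11,0.7,0,0,0,0,1],[0.1,0.6,0,0,0,0,1],[0.06,0.36,0,0,0,0,1]]]'
python3 -m pendant '[[[0,0,0,0,0,0,1],[0,0,0.3,0,0,0,1],[0,0,0.5,0,0,0,1],[0,0,0.3,0,0,0,1],[0,0,0.08,0,0,0,1],[0,0,0,0,0,0,1],[0,0,0,0,0,0,1]]]'
```

```text
t: 26.0
position: [0.5998, 0.1435, 0.1964]
tcp_rot: [0.707, 0.707, -0.001, -0.0]
force: [-0.6, 0.2, -3.4]
gripper_width: 0.026
gripper_force: 60.1
t: 26.7
position: [0.5991, 0.1431, 0.1397]
tcp_rot: [0.707, 0.707, 0.001, 0.0]
force: [0.1, 0.1, -4.4]
gripper_width: 0.0259
gripper_force: 60.1
```

Target z is about 0.1345.

```bash
python3 -m pendant '[[[0,0.02,0.06,0,0,0,1],[0,0,0.03,0,0,0,1],[0,0,0.015,0,0,0,1],[0,0,0,0,0,0,1]]]'
```

```text
t: 27.1
position: [0.6004, 0.1432, 0.1346]
tcp_rot: [0.707, 0.707, 0.001, 0.0]
force: [-0.9, -0.2, 2.0]
gripper_width: 0.0254
gripper_force: 60.8
```

Contact made, so I release, lift and back away.

```bash
python3 -m pendant '[[[0,0,0.005,0,0,0,1],[0,0,0,0,0,0,0.5],[0,0,0,0,0,0,0],[0,0,0,0,0,0,-0.5],[0,0,0,0,0,0,-1],[0,0,0,0,0,0,-1],[0,0,0,0,0,0,-1],[0,0,-0.5,0,0,0,-1],[0,0,-0.9,0,0,0,-1],[0,0,-0.9,0,0,0,-1]]]'
python3 -m pendant '[[[0.6,-0.6,0,0,0,0,-1],[0.6,-0.6,0,0,0,0,-1],[0.6,-0.6,0,0,0,0,-1],[0.8,-0.5,0,0,0,0,-1],[0.8,-0.5,0,0,0,0,-1],[0.8,-0.4,0,0,0,0,-1],[0.6,0,0,0,0,0,-1],[0,0,0,0,0,0,-1],[0,0,0,0,0,0,-1]]]'
python3 - <<'E'
from h import *
np.set_printoptions(precision=4,suppress=True)
for n in ['scene','top']:
    p=snap(n);q=cloud(p);save(p,'f_'+n)
    for x,y,h in [(.6,.143,.153),(.605,-.097,.096),(.604,-.017,.111),(.602,.063,.129)]:
        m=(np.hypot(q[...,0]-x,q[...,1]-y)<.025)&(abs(q[...,2]-h)<.006);t=q[m]
        if len(t)>9:print(n,(t.min(0)+t.max(0))/2,t.mean(0),len(t))
E
```

```text
t: 28.1
position: [0.5992, 0.1428, 0.2492]
tcp_rot: [0.707, 0.707, -0.001, -0.0]
force: [0.1, 0.2, 0.6]
gripper_width: 0.0853
gripper_force: 0.0
t: 29.0
position: [0.4395, 0.3831, 0.2483]
tcp_rot: [0.707, 0.708, -0.0, 0.0]
force: [0.4, -0.2, -1.3]
gripper_width: 0.0854
gripper_force: 0.0
scene [0.6008 0.1408 0.1526] [0.6012 0.1396 0.1526] 178
scene [ 0.6032 -0.0991  0.0953] [ 0.6037 -0.0992  0.096 ] 130
scene [ 0.6046 -0.0195  0.1095] [ 0.6046 -0.0202  0.1107] 150
scene [0.6017 0.0618 0.1277] [0.6021 0.0606 0.1289] 165
top [0.6011 0.1422 0.1516] [0.6005 0.1421 0.1529] 229
top [ 0.6037 -0.0972  0.0948] [ 0.6031 -0.0969  0.096 ] 119
top [ 0.6049 -0.0178  0.1098] [ 0.6042 -0.0177  0.1109] 147
top [0.6024 0.0627 0.128 ] [0.602  0.0629 0.1291] 183
```

View pics/f_scene.png

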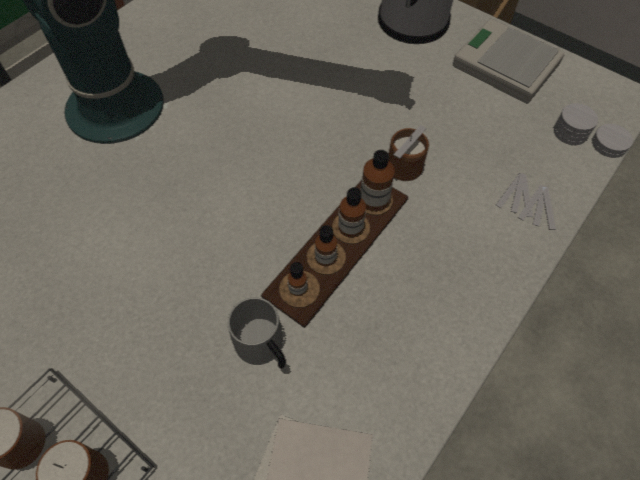

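View pics/f_top.png

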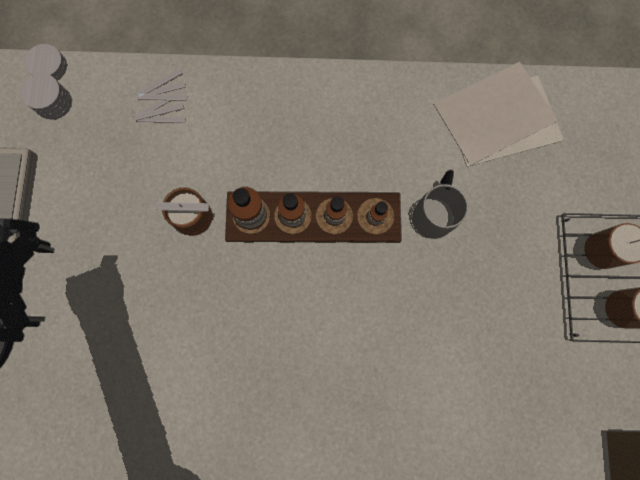

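Both views show all four bottles upright and centred on their coasters, rising from the jug at (445,210) to the candle at (186,210) in the top view. The jug and candle have not moved and the arm is clear.

```bash
python3 -c "from rig import order; print(order.close_job())"
```

```text
the job is handed in; nothing more can be done
None
```

The job is handed in: all four bottles stand upright on their coasters, each within about 2 mm of centre by the camera measurements, smallest by the jug to largest by the candle, with the jug and candle left in place, after about 29 s of robot time.

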